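# Gauge a soap loaf for height

## Task

Take the steel scoop out from under the height gauge and leave it standing flat on the worktop, a good hand's breadth or more clear of the gauge's foot. Then slide the white soap loaf with the purple band along between the rails until its end is fully home against the gauge's base, and press the gauge head down so the sprung foot stands on the loaf with its spring about half taken up (6 mm of its 14 mm travel, never driven against its end stop), leaving the gauge like that, and all the other things on the worktop undisturbed.

Things in the scene. Friction and masses are not known exactly. Their poses are not given: they have to be found in the camera images.
- gauge: Height gauge fixed to the worktop. Origin on the worktop straight below the foot's axis; x points away from the robot, along the rails, to the column (22 x 34 mm, centre x = +71 mm, top z = 118 mm). Two rails 10 mm high, 8 mm thick, from x = -150 to -45 mm, inner faces at y = +30 and -30 mm; from x = -45 to +27 mm the sides are open. The loaf slides on the worktop.
- stop (a point): Middle of the near face of the gauge's grey base block (75 x 100 x 14 mm), the end stop for the loaf: x = +27 mm in the gauge's frame, 7 mm above the worktop.
- gauge_head (a joint): Blue head on the column, in m: 0 fully raised (starts at 0 to 0.012), grows as it is lowered, up to 0.055. Stays where it is left (6 N friction); pressing it down takes 5 to 10 N as the foot's spring is taken up. 30 mm wide (y), from x = -15 mm (gauge frame) to the column; its underside is 20 mm above the tip of the relaxed foot.
- pad_top (a point): Centre of the top of the round black press pad (36 mm across, 10 mm thick) on the head, straight above the foot: the place to press down on. 122 mm above the worktop when gauge_head = 0; always 60 mm above the tip of the foot when the foot is relaxed.
- gauge_foot (a joint): How far the sprung foot is pushed up into the head, in m: 0 relaxed, 0.014 against its end stop. Spring 1.2 N at 0, 4 N at the end. A red pin beside the pad rises from the top of the head by as much. The height of what the foot stands on = 0.062 - gauge_head + gauge_foot.
- foot_tip (a point): Centre of the underside of the steel foot, a disc 18 mm across. 62 mm above the worktop when both joints are 0.
- soap: White soap loaf with a purple band, 110 (x) x 46 (y) x 30 (z) mm, 0.16 kg. Origin at the centre of its underside, x along its length. Starts between the rails, 68 to 95 mm short of the stop. Fully home its origin is at x = -28 mm in the gauge's frame.
- scoop: Steel measuring scoop, about 0.09 kg: a round cup 44 mm across and 28 mm high, with a flat handle 10 mm wide and 6 mm thick that runs out along its own -y, at 19 to 25 mm above the underside, to 125 mm from the cup's centre. Origin at the centre of the cup's underside. Starts with the cup under the gauge's foot, the handle out on the gauge's -y side.
- scoop_grip (a point): On the scoop's handle, 100 mm from the cup's centre and 22 mm above its underside: the handle's mid-thickness. The handle is 10 mm wide there.
- bottle_a: Bystander: amber glass bottle with swing-top stopper, 68 mm across, 199 mm high, origin at the centre of its underside.
- bottle_b: Bystander: the second amber bottle, same sizes.
- mortar: Bystander: blue ceramic mortar, a bowl 104 mm across and 75 mm high, origin under its centre.
- jar: Bystander: clear plastic jar with white lid, 72 mm across, 95 mm high, origin under its centre.
- spare_soap: Bystander: green soap loaf, 110 x 46 x 30 mm, lying on a wooden board 16 mm thick; origin at the centre of its underside.

How it is judged:
By the outcome, as a careful person would: the job done as asked, in the order asked, and still so for the second after the job is handed in, with the robot touching nothing.
It also fails if it takes over 58 s, if anything falls off the work surface, if the arm or the gripper's body presses on something with over 40 N, if the wrist force passes 120 N, or if a joint passes its speed limit or range.

## Robot

A 6-joint arm with a two-finger parallel gripper is mounted at the origin on the work surface. World frame = base frame: x ahead of the robot, y to its left, z up, the work surface at z = 0. Lengths are in m, angles in rad, forces in N, time in s.
With the tool pointing down it reaches from about 0.375 to 0.825 m from the base axis. Payload 5.5 kg.
Tool frame: the origin (TCP) lies at the very end of the fingers, on their centre line; the grasp point (between the pads) lies 19 mm behind it; z points along the fingers, y is the direction in which the jaws open and shut (so a half turn about z gives the same grasp; the last joint's range is limited). The gripper opens to 85 mm and grips with 20 to 120 N. Pads are 22 mm wide; open, the fingers measure 114 mm over their backs; the gripper's body (76 mm by 85 mm) begins 54 mm behind the grasp point. The pads swing forward as they close: fully open they stand 13 mm farther back than shut.
Start: joints at [1.203, 0.314, -0.047, 1.21, 0, 1.571], TCP at [0.216, 0.56, 0.231] pointing down, gripper open.
Joint ranges: [-2.67, 2.67], [-0.69, 1.73], [-1.03, 1.25], [-2.08, 2.16], [-1.42, 1.45], [-3.14, 3.14]. Speed limits (rad/s): [2.39, 2.39, 3.01, 3.14, 3.14, 3.14].

## Interface

Orientations are given as [roll, pitch, yaw] about the fixed x, y, z axes, in that order (R = Rz(yaw) Ry(pitch) Rx(roll)).
In Python, from workcell import state, snapshot, finish_job gives the robot as it stands. The module is installed in compiled form; this text tells all that it offers.
- The arm moves only by the tool servo_tool, never from a script. Its argument "plan" is one flat list of numbers, 4 for each row, row after row: the shift along the tool's x, y, z in cm, then the turn about the tool's z in rad. In form: [x, y, z, turn, x, y, z, turn, ...]. A call has 1 to 12 rows; each row shifts and turns the commanded pose from where the row before left it, along the tool's axes as they then stand; what a row does not reach is not made up. A row lasts 1/8 s, in which the tool goes at most 62.5 mm and 10.7 degrees, less where a joint would pass 70% of its speed; a pose out of reach is approached as far as the arm can. A call is refused whole if a number of a shift passes 6.25 or a number of a turn 0.188, either way. A call with a gripper value outside its range is refused whole. "claw" is the opening in per cent of the stroke, from 0 (shut) to 100 (fully open), set as the call begins (left out, the last holds). The fingers move at their own pace and stop on an object; "squeeze" is the grip in N (left out, the last holds). Time passes only in rows, so rows that do not move let the fingers close. It gives the time, the measured TCP pose, the force and the opening at its end, in the units of the state.
- state(): the state, without advancing time (a new reading comes with each control period).
- snapshot(name): name is "side" or "top"; returns a dict with "color" (480x640x3 uint8, red, green, blue), "fx", "fy", "cx", "cy" (pixels), "dist_coeffs" ([k1, k2, p1, p2, k3] as OpenCV has them; the pictures are not rectified), "camera_from_world" (4x4, takes a point from world to camera coordinates). Camera axes: x right, y up, looking along -z (the intrinsics and any distortion apply to the point x, -y, -z); pixel columns grow to the right and rows downward; lengths in m; the calibration is good to about 2 mm. A picture is of the moment at which its call begins. There is no depth.
- finish_job(): hands the job in, once; it reports no verdict.
The state is a dict: "t": time; "qpos": joint angles; "joint_velocities": joint speeds; "tau": joint torques, N m; "tool_pos": TCP position; "orientation": TCP orientation; "contact_force": force on the tool from outside, world axes, zero at the start; "moment": the same for the moment, N m; "opening": opening from 0.0 (shut) to 1.0 (fully open).
Only numpy, scipy, OpenCV 4.12 (cv2) and the standard library are available. Lean on these libraries where they do the work, as an engineer would, in place of code of your own. Each camera call takes 0.05 s, during which the arm holds its last target.

## Working session

There is one attempt and no reset: what is moved stays moved. The work goes in short steps, Python scripts to look and compute and a tool call to move; the robot and the scene stay as the last step left them, time stands still between calls to the robot, and variables do not carry over. Pictures are saved under pics/ and viewed, and the job is handed in when it is done.

Besides the shell and the picture viewer there is one more tool, called after "Request:" in YAML: its name, and indented under it one key for each argument. servo_tool: Moves the arm, as the interface text tells. Its arguments: {"type":"object","properties":{"plan":{"type":"array","items":{"type":"number"}},"claw":{"type":"number"},"squeeze":{"type":"number"}},"required":["plan"]}

```bash
mkdir -p pics
cat > h.py <<'E'
import numpy as np, cv2
from workcell import state, snapshot
def snap(n,f):
    s=snapshot(n); cv2.imwrite('pics/'+f,cv2.cvtColor(s['color'],cv2.COLOR_RGB2BGR)); 
    np.save('pics/'+f+'.npy',s,allow_pickle=True); return s
def load(f): return np.load('pics/'+f+'.npy',allow_pickle=True).item()
def K(s): return np.array([[s['fx'],0,s['cx']],[0,s['fy'],s['cy']],[0,0,1.]]),np.array(s['dist_coeffs'],float)
def ray(s,uv):
    k,d=K(s); p=cv2.undistortPoints(np.array(uv,float).reshape(-1,1,2),k,d).reshape(-1,2)
    c=np.c_[p[:,0],-p[:,1],-np.ones(len(p))]
    T=np.linalg.inv(np.array(s['camera_from_world'])); return T[:3,3],c@T[:3,:3].T
def onz(s,uv,z):
    o,d=ray(s,uv); return o+d*((z-o[2])/d[:,2])[:,None]
def proj(s,P):
    k,d=K(s);P=np.array(P,float).reshape(-1,3);T=np.array(s['camera_from_world'])
    c=(P@T[:3,:3].T+T[:3,3])*[1,-1,-1]
    return cv2.projectPoints(c,np.zeros(3),np.zeros(3),k,d)[0].reshape(-1,2)
E
python3 - <<'E'
from h import *
for n in('side','top'):
    s=snap(n,n+'0.png'); T=np.linalg.inv(np.array(s['camera_from_world'])); print(n,T.round(3),s['fx'],s['dist_coeffs'])
print(state())
E
```

```text
side [[ 0.833  0.399 -0.384  0.092]
 [-0.554  0.582 -0.596 -0.669]
 [-0.014  0.709  0.705  0.936]
 [ 0.     0.     0.     1.   ]] 449.4238540895028 [-0.05237385  0.          0.          0.          0.        ]
top [[-0.021  0.993 -0.114  0.33 ]
 [-1.    -0.019  0.015  0.051]
 [ 0.013  0.114  0.993  1.851]
 [ 0.     0.     0.     1.   ]] 608.9974421326574 [-0.13829958  0.          0.          0.          0.        ]
{'t': 0.1, 'qpos': array([ 1.20299965e+00,  3.14145076e-01, -4.79725136e-02,  1.21018981e+00,
        2.26451438e-05,  1.57080645e+00]), 'joint_velocities': array([-0.00038731, -0.00199158,  0.00210553, -0.00050234,  0.00130685,
       -0.00066579]), 'tau': array([-1.14776583e-06, -5.40767598e+01,  3.40540946e+01,  1.12947760e-02,
        1.59707520e-05,  1.55281253e-05]), 'tool_pos': array([0.2155451 , 0.55939799, 0.23052979]), 'orientation': array([-3.14008158e+00, -2.26298224e-05,  2.77378582e+00]), 'contact_force': array([ 0.2842073 ,  0.02348723, -0.07892931]), 'moment': array([-0.01378461,  0.01309218, -0.01256657]), 'opening': 1.0024494976731724}
```

View pics/side0.png

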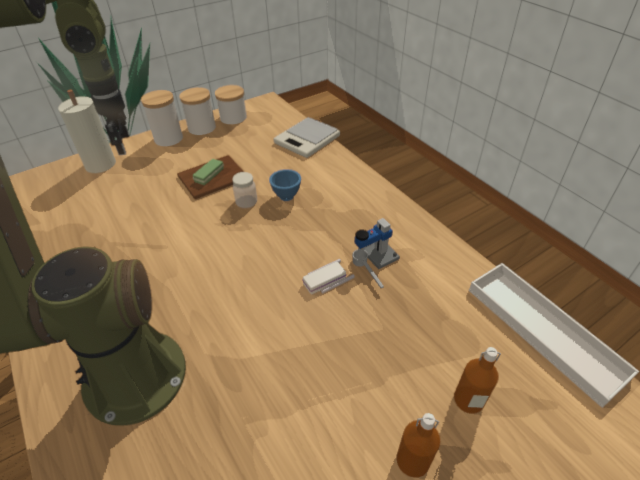

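View pics/top0.png

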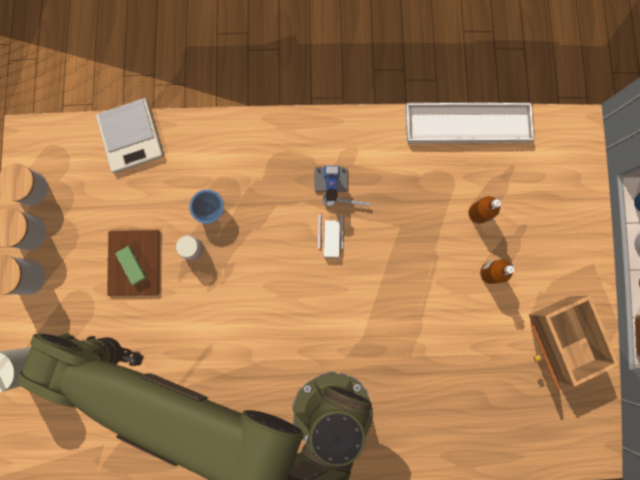

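The side view shows the gauge near (375,245), the loaf at (325,277) and the scoop handle ending near (379,284). In the top view the gauge is near (331,185), the loaf at (332,238) and the handle runs to (368,205). I'll zoom in on these.

Run:
```python
from h import *
for f,(u0,v0,w,h) in {'side0.png':(290,205,130,100),'top0.png':(295,155,90,110)}.items():
    im=cv2.imread('pics/'+f)[v0:v0+h,u0:u0+w]; k=min(800//w,600//h)
    cv2.imwrite('pics/z_'+f,cv2.resize(im,None,fx=k,fy=k,interpolation=cv2.INTER_CUBIC));print(f,k)
```

```text
side0.png 6
top0.png 5
```

View pics/z_side0.png

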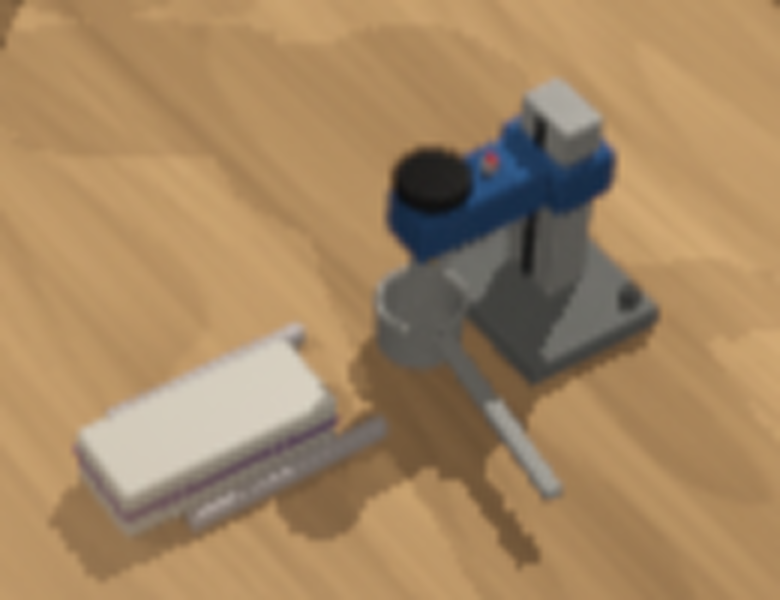

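View pics/z_top0.png

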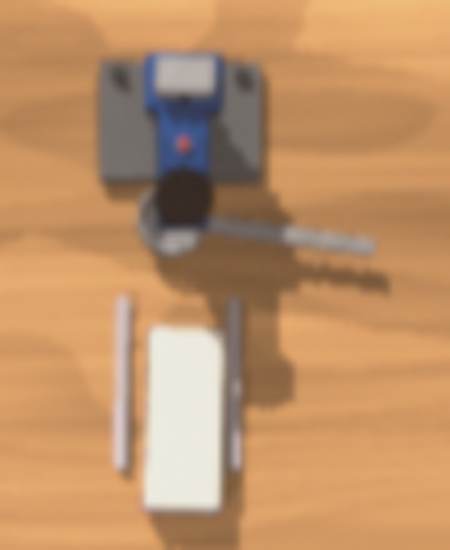

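Run:
```python
from h import *
S=load('side0.png');T=load('top0.png')
zs=lambda l:(np.array(l,float)+.5)/6-.5+[290,205]
zt=lambda l:(np.array(l,float)+.5)/5-.5+[295,155]
def show(n,s,l,z): print(n,onz(s,l,z)[:,:2].round(4).tolist())
show('base top',T,zt([(100,62),(264,62),(265,182),(100,182)]),.014)
show('base side',S,zs([(540,362),(655,305)]),.014)
show('col top',T,zt([(156,58),(216,58),(216,92),(156,92)]),.118)
show('col side',S,zs([(553,80),(600,120),(572,137),(524,95)]),.118)
show('rails top L',T,zt([(123,297),(121,470)]),.01)
show('rails top R',T,zt([(235,297),(237,470)]),.01)
show('rails side R far end,near',S,zs([(380,422),(196,518)]),.01)
show('rail side L far',S,zs([(298,330)]),.01)
show('soap T',T,zt([(150,327),(223,327),(222,511),(145,511)]),.03)
show('soap S',S,zs([(80,440),(125,505),(335,402),(280,345)]),.03)
for z in(.11,.116,.122):
  show('padT',T,zt([(185,195)]),z);show('padS',S,zs([(433,176)]),z)
show('handle T end,mid',T,zt([(373,246),(213,225)]),.025)
show('handle S end,mid',S,zs([(550,488),(492,405)]),.025)
show('cup S',S,zs([(422,305)]),.028)
```

```text
base top [[0.7452, 0.0391], [0.7434, -0.062], [0.6682, -0.0606], [0.6701, 0.0405]]
base side [[0.6714, -0.0582], [0.7384, -0.0606]]
col top [[0.7235, 0.0071], [0.7229, -0.0277], [0.7027, -0.0272], [0.7033, 0.0076]]
col side [[0.7186, 0.0037], [0.7191, -0.0289], [0.7017, -0.0304], [0.7015, 0.0032]]
rails top L [[0.5992, 0.0279], [0.4932, 0.0313]]
rails top R [[0.5979, -0.0406], [0.4918, -0.0392]]
rails side R far end,near [[0.5914, -0.0433], [0.492, -0.0426]]
rail side L far [[0.5934, 0.0239]]
soap T [[0.5777, 0.0122], [0.5768, -0.0319], [0.4655, -0.0286], [0.4665, 0.0176]]
soap S [[0.4654, 0.0092], [0.4621, -0.0329], [0.571, -0.0361], [0.5704, 0.0059]]
padT [[0.6437, -0.0081]]
padS [[0.6413, -0.0091]]
padT [[0.6426, -0.0079]]
padS [[0.6373, -0.0139]]
padT [[0.6416, -0.0077]]
padS [[0.6333, -0.0187]]
handle T end,mid [[0.6255, -0.1247], [0.6402, -0.0276]]
handle S end,mid [[0.6218, -0.1256], [0.6305, -0.0736]]
cup S [[0.6399, -0.0091]]
```

```bash
cat >> h.py <<'E'
def rows(targets, st=None):
    """targets: list of (x,y,z,yaw,nrows) world; prints rounded rows in tool axes"""
    s=st or state(); p=np.array(s['tool_pos']); yaw=s['orientation'][2]
    for (x,y,z,w,n) in targets:
        out=[]
        for i in range(n):
            k=n-i; dp=(np.array([x,y,z])-p)/k; dw=((w-yaw+np.pi)%(2*np.pi)-np.pi)/k
            ax=np.array([np.cos(yaw),np.sin(yaw),0]); ay=np.array([np.sin(yaw),-np.cos(yaw),0]); az=np.array([0,0,-1.])
            r=np.round([dp@ax*100,dp@ay*100,dp@az*100],2); t=round(-dw,3)
            p=p+(r[0]*ax+r[1]*ay+r[2]*az)/100; yaw-=t; out+=[*r.tolist(),t]
        print(n,[float(v) for v in out])
E
python3 - <<'E'
from h import *
T=load('top0.png');S=load('side0.png')
print(onz(T,[(485,210),(497,271)],.1).round(3), onz(S,[(473,390),(418,455)],.06).round(3), onz(T,[(207,207),(189,247)],.08).round(3))
rows([(.42,.23,.2,2.095,7),(.6275,-.1,.12,1.416,8)])
E
```

```text
[[ 0.589 -0.46   0.1  ]
 [ 0.409 -0.487  0.1  ]] [[ 0.583 -0.473  0.06 ]
 [ 0.401 -0.507  0.06 ]] [[0.616 0.359 0.08 ]
 [0.499 0.412 0.08 ]]
7 [-4.42, -3.34, 0.44, 0.097, -4.72, -2.9, 0.44, 0.097, -4.98, -2.43, 0.43, 0.097, -5.19, -1.93, 0.44, 0.097, -5.35, -1.42, 0.43, 0.097, -5.46, -0.9, 0.44, 0.097, -5.53, -0.36, 0.43, 0.097]
8 [-4.87, 0.18, 1.0, 0.085, -4.84, 0.6, 1.0, 0.085, -4.77, 1.0, 1.0, 0.085, -4.66, 1.4, 1.0, 0.085, -4.53, 1.8, 1.0, 0.085, -4.36, 2.17, 1.0, 0.085, -4.16, 2.54, 1.0, 0.084, -3.93, 2.88, 1.0, 0.085]
```

Request:
servo_tool:
  plan: [-4.42,-3.34,0.44,0.097,-4.72,-2.9,0.44,0.097,-4.98,-2.43,0.43,0.097,-5.19,-1.93,0.44,0.097,-5.35,-1.42,0.43,0.097,-5.46,-0.9,0.44,0.097,-5.53,-0.36,0.43,0.097]
  claw: 45

```text
t: 0.98
tool_pos: [0.4207, 0.2288, 0.2005]
orientation: [-3.141, -0.0, 2.092]
contact_force: [1.4, -0.8, -0.0]
opening: 0.449
```

Request:
servo_tool:
  plan: [-4.87,0.18,0.6,0.085,-4.84,0.6,0.6,0.085,-4.77,1.0,0.6,0.085,-4.66,1.4,0.6,0.085,-4.53,1.8,0.6,0.085,-4.36,2.17,0.6,0.085,-4.16,2.54,0.6,0.084,-3.93,2.88,0.6,0.085,0,0,0,0]

```text
t: 2.1
tool_pos: [0.6284, -0.1023, 0.1513]
orientation: [-3.141, 0.001, 1.412]
contact_force: [-1.1, 0.2, -0.4]
opening: 0.452
```

Run:
```python
from h import *
s=state();print(s['t'],s['tool_pos'],s['orientation'],s['opening'],s['qpos'].round(2))
for n,(u0,v0,w,h) in {'side':(290,205,130,100),'top':(295,155,120,110)}.items():
    f=n+'1.png';snap(n,f)
    im=cv2.imread('pics/'+f)[v0:v0+h,u0:u0+w]; k=min(800//w,600//h)
    cv2.imwrite('pics/z_'+f,cv2.resize(im,None,fx=k,fy=k,interpolation=cv2.INTER_CUBIC));print(f,k)
rows([(.6275,-.1,.06,1.416,4),(.6275,-.1,.004,1.416,5)])
```

```text
2.1 [ 0.62841777 -0.10231172  0.15131142] [-3.14059581e+00  5.61091317e-04  1.41179201e+00] 0.4524862135446108 [-0.16  0.42 -0.08  1.07 -0.    1.57]
side1.png 6
top1.png 5
4 [-0.01, 0.01, 2.3, -0.0, -0.01, 0.01, 2.3, -0.0, -0.01, 0.01, 2.3, -0.0, -0.0, 0.02, 2.29, -0.001]
5 [-0.0, -0.0, 1.12, 0.0, -0.0, -0.0, 1.12, 0.0, -0.0, -0.0, 1.12, 0.0, -0.0, -0.0, 1.12, 0.0, -0.0, -0.0, 1.12, 0.0]
```

View pics/z_side1.png

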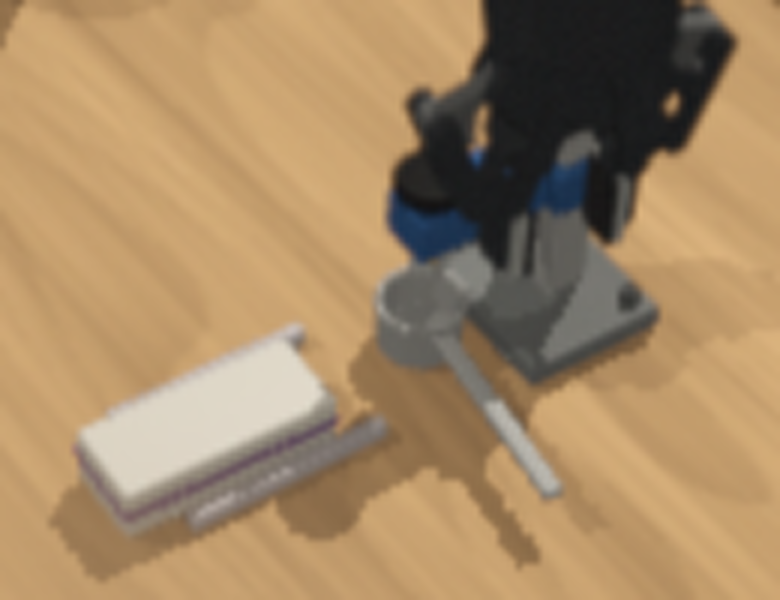

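View pics/z_top1.png

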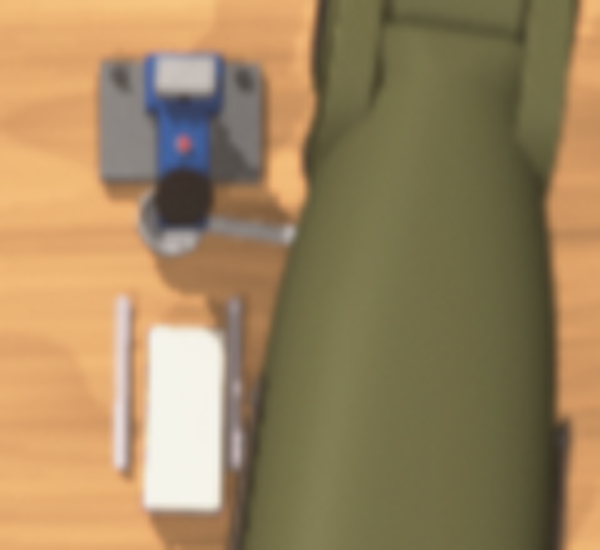

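Run:
```python
from h import *
S=load('side1.png');s=state();p=s['tool_pos'];w=1.412;ay=np.array([np.sin(w),-np.cos(w),0])
f=lambda P:((proj(S,P)-[290,205]+.5)*6-.5).round(0).tolist()
print('tips in',f([p-ay*.019,p,p+ay*.019]),'outer',f([p-ay*.034,p+ay*.034]), f([p-ay*.034+[0,0,.006],p+ay*.034+[0,0,.006]]))
print('handle grip',f([[.6275,-.1003,.025],[.6237,-.125,.025]]))
```

```text
tips in [[504.0, 257.0], [544.0, 243.0], [585.0, 229.0]] outer [[471.0, 269.0], [616.0, 218.0]] [[472.0, 258.0], [618.0, 207.0]]
handle grip [[524.0, 446.0], [552.0, 485.0]]
```

The side view shows the handle unobstructed from (440,335) to (550,490), with the fingertips near (505,265) and (610,240) in the zoomed picture. The projection agrees to about 1.5 px. I'll go down now.

Request:
servo_tool:
  plan: [-0.02,0.02,2.6,0,-0.02,0.02,2.6,0,0,0,2.6,0,0,0,2.6,0,0,0,2.2,0,0,0,1.4,0,0,0,0.7,0,0,0,0,0]

```text
t: 3.2
tool_pos: [0.628, -0.0996, 0.0059]
orientation: [-3.141, -0.0, 1.416]
contact_force: [0.8, -0.1, 0.6]
opening: 0.449
```

Run:
```python
from h import *
s=state();print(s['t'],s['tool_pos'],s['contact_force'],s['orientation'][2])
for n,(u0,v0,w,h) in {'side':(310,205,130,100)}.items():
    f=n+'2.png';snap(n,f)
    im=cv2.imread('pics/'+f)[v0:v0+h,u0:u0+w]; k=min(800//w,600//h)
    cv2.imwrite('pics/z_'+f,cv2.resize(im,None,fx=k,fy=k,interpolation=cv2.INTER_CUBIC));print(f,k)
```

```text
3.2 [ 0.62796245 -0.09958354  0.00588759] [ 0.75800791 -0.12948355  0.62822421] 1.4163405727947775
side2.png 6
```

View pics/z_side2.png

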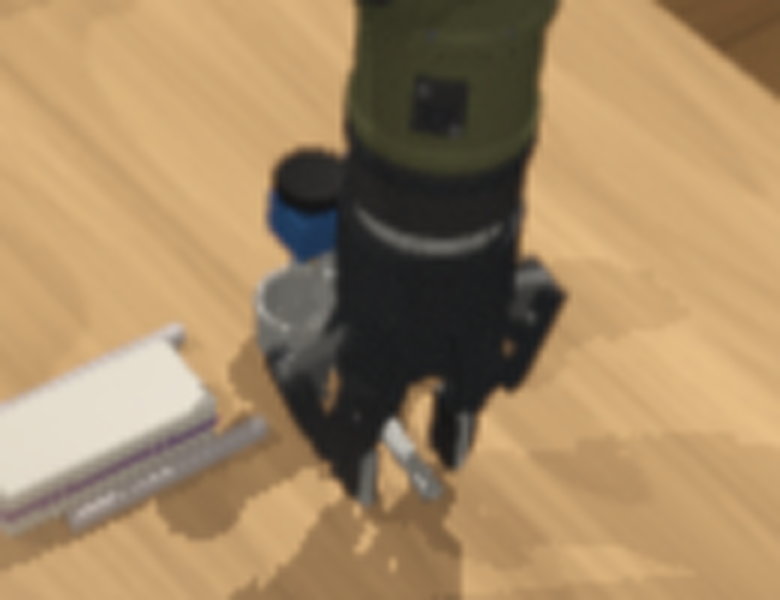

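The handle (405,455) sits between the fingers (370,470) and (455,440), so I'll close on it.

Request:
servo_tool:
  plan: [0,0,0,0,0,0,0,0,0,0,0,0,0,0,0,0,0,0,0,0]
  claw: 0
  squeeze: 70

```text
t: 3.88
tool_pos: [0.6284, -0.1002, 0.006]
orientation: [3.141, 0.0, 1.416]
contact_force: [0.2, -0.6, 1.8]
opening: 0.094
```

Request:
servo_tool:
  plan: [0,0,-0.2,0,0,0,-0.3,0,-1,0,0,0,-2,0,0,0,-2,0,0,0,-2,0,0,0,-2,0,0,0,-2,0,0,0,-2,0,0,0,-2,0,0,0]

```text
t: 5.12
tool_pos: [0.6047, -0.2495, 0.0108]
orientation: [3.142, 0.0, 1.416]
contact_force: [-0.2, -0.8, -0.1]
opening: 0.098
```

Request:
servo_tool:
  plan: [-2,0,0,0,-2,0,0,0,-1,0,0,0,0,0,0,0]

```text
t: 5.62
tool_pos: [0.597, -0.2982, 0.0107]
orientation: [3.142, -0.0, 1.415]
contact_force: [0.4, 0.5, -0.7]
opening: 0.094
```

Run:
```python
from h import *
s=state();print(s['t'],s['tool_pos'],s['contact_force'],s['opening'])
for n,(u0,v0,w,h) in {'side':(310,205,160,120)}.items():
    f=n+'3.png';snap(n,f)
    im=cv2.imread('pics/'+f)[v0:v0+h,u0:u0+w]; k=min(800//w,600//h)
    cv2.imwrite('pics/z_'+f,cv2.resize(im,None,fx=k,fy=k,interpolation=cv2.INTER_CUBIC));print(f,k)
```

```text
5.625 [ 0.59704665 -0.29824347  0.01074401] [ 0.4029722   0.49844951 -0.6651862 ] 0.0936028578693874
side3.png 5
```

View pics/z_side3.png

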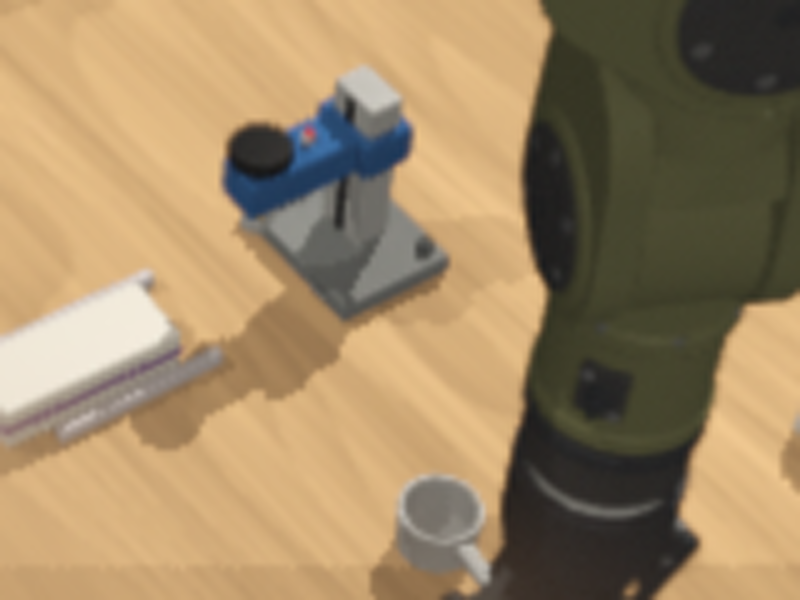

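The cup (440,520) is out and hangs level. I'll lower it and release.

Request:
servo_tool:
  plan: [0,0,0.2,0,0,0,0.2,0,0,0,0.07,0,0,0,0,0]

```text
t: 6.18
tool_pos: [0.5974, -0.2971, 0.0062]
orientation: [3.141, -0.001, 1.416]
contact_force: [0.4, 1.1, 0.2]
opening: 0.094
```

Request:
servo_tool:
  plan: [0,0,0,0,0,0,0,0,0,0,0,0,0,0,-0.3,0,0,0,-1.5,0,0,0,-3,0,0,0,-5,0,0,0,-5,0,0,0,0,0]
  claw: 40

```text
t: 7.3
tool_pos: [0.6005, -0.2992, 0.1608]
orientation: [3.132, 0.003, 1.416]
contact_force: [0.4, -0.8, -0.9]
opening: 0.4
```

Run:
```python
from h import *
s=state();print(s['t'],s['tool_pos'],s['contact_force'],s['opening'])
for n,(u0,v0,w,h) in {'side':(290,205,200,150),'top':(295,155,120,110)}.items():
    f=n+'4.png';snap(n,f)
    im=cv2.imread('pics/'+f)[v0:v0+h,u0:u0+w]; k=min(800//w,600//h)
    cv2.imwrite('pics/z_'+f,cv2.resize(im,None,fx=k,fy=k,interpolation=cv2.INTER_CUBIC));print(f,k)
```

```text
7.3 [ 0.60046193 -0.29919714  0.16080746] [ 0.42732922 -0.79887418 -0.92397482] 0.3997108305454221
side4.png 4
top4.png 5
```

View pics/z_side4.png

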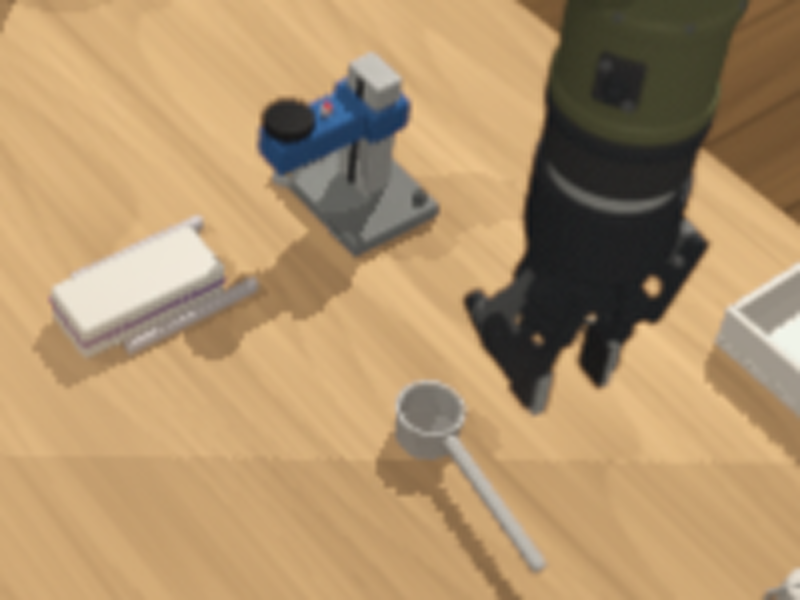

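View pics/z_top4.png

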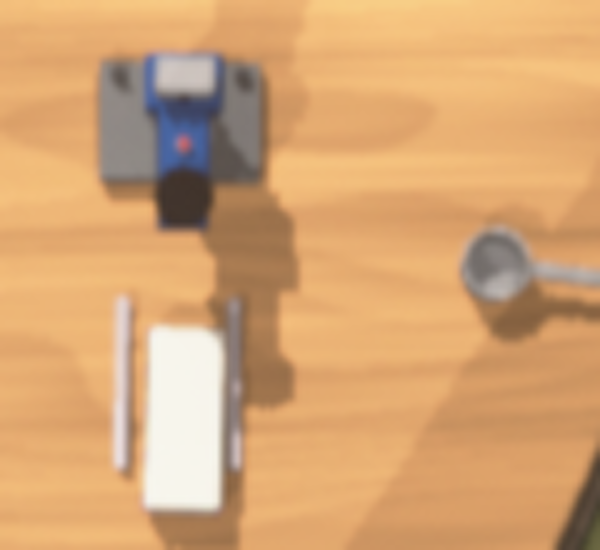

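The scoop stands flat at about (430,420) in the side view and (495,265) in the top view. The gauge, rails and loaf haven't moved. Next is the loaf.

Run:
```python
from h import *
T=load('top4.png');S=load('side4.png')
print('cup',onz(T,(np.array([(497,263)])+.5)/5-.5+[295,155],.028).round(3),onz(S,(np.array([(430,412)])+.5)/4-.5+[290,205],.028).round(3))
rows([(.435,-.0045,.15,-.022,9)])
```

```text
cup [[ 0.613 -0.2    0.028]] [[ 0.609 -0.204  0.028]]
9 [2.94, -2.29, 0.06, 0.16, 2.54, -2.73, 0.06, 0.16, 2.07, -3.1, 0.06, 0.16, 1.55, -3.39, 0.06, 0.16, 0.99, -3.59, 0.06, 0.16, 0.41, -3.71, 0.07, 0.159, -0.19, -3.72, 0.06, 0.16, -0.77, -3.65, 0.07, 0.159, -1.34, -3.47, 0.06, 0.16]
```

Request:
servo_tool:
  plan: [2.94,-2.29,0.06,0.16,2.54,-2.73,0.06,0.16,2.07,-3.1,0.06,0.16,1.55,-3.39,0.06,0.16,0.99,-3.59,0.06,0.16,0.41,-3.71,0.07,0.159,-0.19,-3.72,0.06,0.16,-0.77,-3.65,0.07,0.159,-1.34,-3.47,0.06,0.16,0,0,0,0]
  claw: 22

```text
t: 8.65
tool_pos: [0.4318, -0.0061, 0.1472]
orientation: [-3.139, 0.003, -0.015]
contact_force: [-0.1, -0.4, 0.9]
opening: 0.219
```

Run:
```python
from h import *
s=state();print(s['tool_pos'],s['orientation'],s['opening'])
rows([(.435,-.0045,.012,-.022,6)])
```

```text
[ 0.43183614 -0.00611378  0.14722645] [-3.13852185  0.00343008 -0.01477158] 0.21892811383556554
6 [0.05, -0.03, 2.25, 0.001, 0.05, -0.03, 2.25, 0.001, 0.05, -0.03, 2.26, 0.001, 0.05, -0.03, 2.25, 0.001, 0.06, -0.02, 2.26, 0.002, 0.05, -0.03, 2.25, 0.001]
```

Request:
servo_tool:
  plan: [0,0,2.5,0,0,0,2.5,0,0,0,2.5,0,0,0,2.5,0,0,0,2.2,0,0,0,1.5,0,0,0,0,0]

```text
t: 9.52
tool_pos: [0.4329, -0.0076, 0.0099]
orientation: [-3.139, 0.004, -0.02]
contact_force: [0.6, -0.1, 0.1]
opening: 0.216
```

Run:
```python
from h import *
s=state();print(s['tool_pos'],s['orientation'],s['opening'],s['contact_force'])
for n,(u0,v0,w,h) in {'side':(270,205,160,120)}.items():
    f=n+'5.png';snap(n,f)
    im=cv2.imread('pics/'+f)[v0:v0+h,u0:u0+w]; k=min(800//w,600//h)
    cv2.imwrite('pics/z_'+f,cv2.resize(im,None,fx=k,fy=k,interpolation=cv2.INTER_CUBIC));print(f,k)
```

```text
[ 0.43288601 -0.00763945  0.0099426 ] [-3.1390647   0.00370113 -0.0195602 ] 0.21587286713530335 [ 0.56347629 -0.10681015  0.13558188]
side5.png 5
```

View pics/z_side5.png

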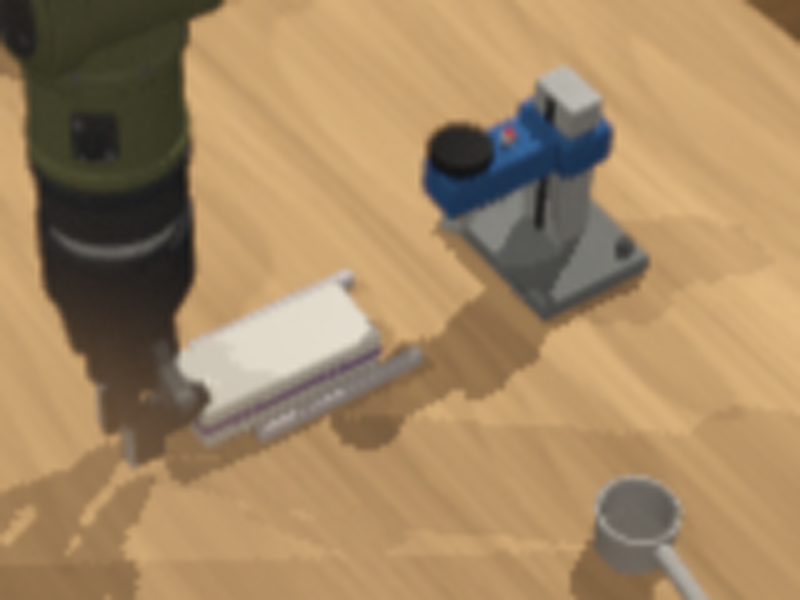

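Request:
servo_tool:
  plan: [0,-0.1,-0.2,0,0.8,-0.1,-0.1,0,1.0,0,0,0,1.2,0,0,0,1.2,0,0,0,1.2,0,0,0,1.2,0,0,0,1.2,0,0,0,1.0,0,0,0,0.6,0,0,0,0,0,0,0]

```text
t: 10.95
tool_pos: [0.5292, -0.0078, 0.0146]
orientation: [-3.138, -0.001, -0.017]
contact_force: [0.3, 0.2, -0.2]
opening: 0.221
```

Run:
```python
from h import *
s=state();print(s['tool_pos'],s['orientation'],s['opening'],s['contact_force'])
for n,(u0,v0,w,h) in {'side':(290,205,130,100)}.items():
    f=n+'6.png';snap(n,f)
    im=cv2.imread('pics/'+f)[v0:v0+h,u0:u0+w]; k=min(800//w,600//h)
    cv2.imwrite('pics/z_'+f,cv2.resize(im,None,fx=k,fy=k,interpolation=cv2.INTER_CUBIC));print(f,k)
```

```text
[ 0.52924388 -0.0077738   0.01455816] [-3.13785655e+00 -8.91620586e-04 -1.70048778e-02] 0.22050020711082144 [ 0.29212134  0.17003945 -0.2089235 ]
side6.png 6
```

View pics/z_side6.png

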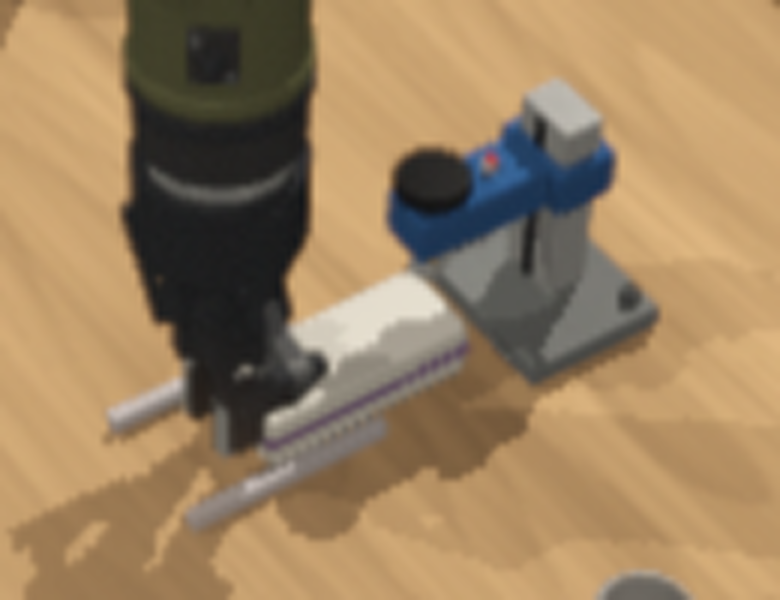

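The loaf's far corner (465,340) is close to the base edge (505,350), so I'll finish slowly and watch the force.

Request:
servo_tool:
  plan: [0.3,0,0,0,0.3,0,0,0,0.3,0,0,0,0.2,0,0,0,0,0,0,0]

```text
t: 11.62
tool_pos: [0.5402, -0.0079, 0.0146]
orientation: [-3.138, -0.001, -0.017]
contact_force: [-0.4, -0.3, 0.2]
opening: 0.219
```

Request:
servo_tool:
  plan: [0.2,0,0,0,0.1,0,0,0,0,0,0,0]

```text
t: 12.0
tool_pos: [0.5426, -0.008, 0.0145]
orientation: [-3.138, -0.0, -0.017]
contact_force: [-0.6, 0.1, -0.5]
opening: 0.222
```

Request:
servo_tool:
  plan: [0.15,0,0,0,0,0,0,0]

```text
t: 12.25
tool_pos: [0.5443, -0.008, 0.0145]
orientation: [-3.138, -0.0, -0.017]
contact_force: [-0.7, 0.2, -0.1]
opening: 0.217
```

Request:
servo_tool:
  plan: [0.15,0,0,0,0,0,0,0]

```text
t: 12.5
tool_pos: [0.5458, -0.008, 0.0145]
orientation: [-3.138, -0.0, -0.017]
contact_force: [-1.6, -0.1, 0.9]
opening: 0.218
```

Request:
servo_tool:
  plan: [0.15,0,0,0,0,0,0,0]

```text
t: 12.75
tool_pos: [0.5473, -0.0081, 0.0145]
orientation: [-3.138, -0.001, -0.017]
contact_force: [-0.8, -0.1, -0.3]
opening: 0.222
```

Request:
servo_tool:
  plan: [0.15,0,0,0,0,0,0,0]

```text
t: 13.0
tool_pos: [0.5479, -0.0081, 0.0144]
orientation: [-3.138, 0.001, -0.017]
contact_force: [-3.6, 0.2, 2.9]
opening: 0.215
```

Request:
servo_tool:
  plan: [0.15,0,0,0,0,0,0,0]

```text
t: 13.25
tool_pos: [0.548, -0.0081, 0.0142]
orientation: [-3.138, 0.003, -0.017]
contact_force: [-8.0, 0.1, 6.5]
opening: 0.219
```

Request:
servo_tool:
  plan: [0.1,0,0,0,0,0,0,0,0,0,0,0]

```text
t: 13.62
tool_pos: [0.548, -0.0081, 0.0141]
orientation: [-3.138, 0.005, -0.017]
contact_force: [-10.6, -0.1, 8.7]
opening: 0.22
```

Run:
```python
from h import *
s=state();print(s['tool_pos'],s['orientation'],s['opening'],s['contact_force'])
for n,(u0,v0,w,h) in {'side':(290,205,130,100),'top':(295,155,90,110)}.items():
    f=n+'7.png';snap(n,f)
    im=cv2.imread('pics/'+f)[v0:v0+h,u0:u0+w]; k=min(800//w,600//h)
    cv2.imwrite('pics/z_'+f,cv2.resize(im,None,fx=k,fy=k,interpolation=cv2.INTER_CUBIC));print(f,k)
```

```text
[ 0.54796538 -0.00806079  0.01407088] [-3.13780459  0.00491403 -0.0168969 ] 0.22007116540239022 [-10.64627032  -0.10632102   8.668172  ]
side7.png 6
top7.png 5
```

View pics/z_side7.png

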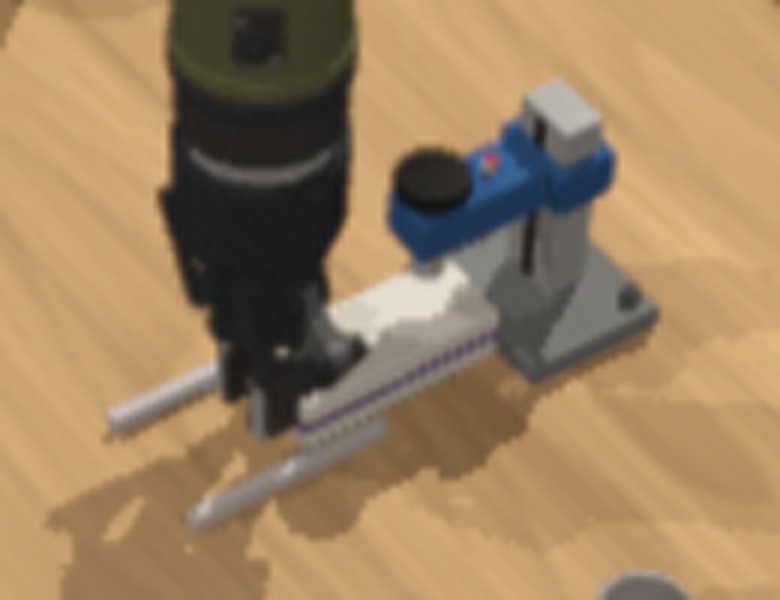

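View pics/z_top7.png

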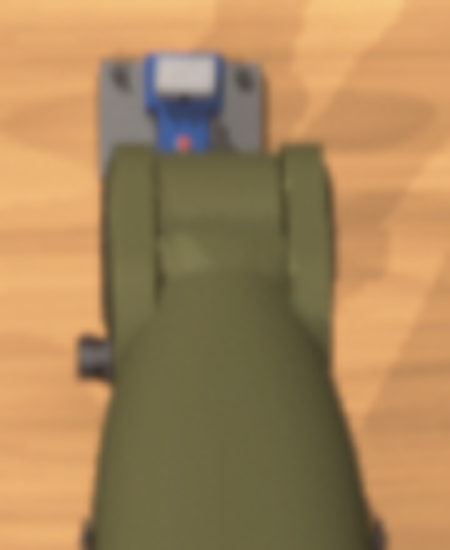

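The loaf's end (495,335) meets the base face, travel has stalled and the push force rose to 10.6 N, so it is home. I'll back off, rise, shut the fingers and move over the pad.

Request:
servo_tool:
  plan: [-0.6,0,0,0,-2,0,0,0,-2,0,0,0,0,0,-4,0,0,0,-5,0,0,0,-5,0,0,0,-1.5,0,0,0,0,0,0,0,0,0]
  squeeze: 20

```text
t: 14.85
tool_pos: [0.5041, -0.0079, 0.1679]
orientation: [-3.138, 0.002, -0.017]
contact_force: [0.7, -0.1, -0.5]
opening: 0.219
```

Request:
servo_tool:
  plan: [3,0,0,0,3,0,0,0,3,0,0,0,3,0,0,0,1.7,0,0,0,0,0,0,0,0,0,0,0]
  claw: 0

```text
t: 15.72
tool_pos: [0.6405, -0.0102, 0.168]
orientation: [-3.138, 0.003, -0.017]
contact_force: [0.3, -0.7, 0.0]
opening: 0.004
```

Run:
```python
from h import *
s=state();print(s['tool_pos'],s['orientation'],s['opening'],s['contact_force'])
for n,(u0,v0,w,h) in {'side':(290,205,130,100)}.items():
    f=n+'8.png';snap(n,f)
    im=cv2.imread('pics/'+f)[v0:v0+h,u0:u0+w]; k=min(800//w,600//h)
    cv2.imwrite('pics/z_'+f,cv2.resize(im,None,fx=k,fy=k,interpolation=cv2.INTER_CUBIC));print(f,k)
```

```text
[ 0.64051808 -0.01021365  0.16797549] [-3.13779917e+00  2.85979764e-03 -1.69227288e-02] 0.004061134094696156 [ 0.29207472 -0.71897879  0.02504294]
side8.png 6
```

View pics/z_side8.png

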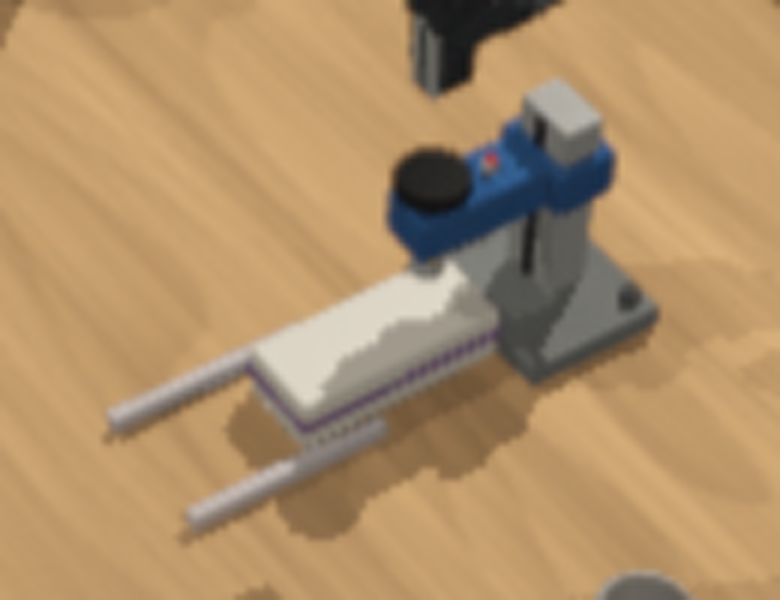

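The loaf lies square against the base with its corner at (498,330), and the fingertip (435,90) is straight over the pad (433,178). I'll go down to find the contact height.

Request:
servo_tool:
  plan: [0,0,1.5,0,0,0,1.5,0,0,0,1.0,0,0,0,0.5,0,0,0,0.2,0,0,0,0,0]

```text
t: 16.52
tool_pos: [0.6421, -0.0101, 0.1227]
orientation: [-3.138, -0.0, -0.017]
contact_force: [-0.2, -0.2, -0.5]
opening: 0.006
```

Request:
servo_tool:
  plan: [0,0,0.2,0,0,0,0.2,0,0,0,0,0]

```text
t: 16.9
tool_pos: [0.6418, -0.0101, 0.1184]
orientation: [-3.138, 0.0, -0.017]
contact_force: [-0.0, -0.7, -0.4]
opening: -0.006
```

Request:
servo_tool:
  plan: [0,0,0.2,0,0,0,0,0]

```text
t: 17.15
tool_pos: [0.6418, -0.0101, 0.1163]
orientation: [-3.138, 0.0, -0.017]
contact_force: [-0.9, 0.1, -0.1]
opening: 0.001
```

Request:
servo_tool:
  plan: [0,0,0.2,0,0,0,0,0]

```text
t: 17.4
tool_pos: [0.6417, -0.0101, 0.1143]
orientation: [-3.138, 0.0, -0.017]
contact_force: [0.6, -0.3, 0.0]
opening: 0.002
```

Request:
servo_tool:
  plan: [0,0,0.2,0,0,0,0,0]

```text
t: 17.65
tool_pos: [0.642, -0.0101, 0.1126]
orientation: [-3.138, -0.0, -0.017]
contact_force: [-0.2, -0.2, 0.3]
opening: -0.001
```

Request:
servo_tool:
  plan: [0,0,0.2,0,0,0,0,0]

```text
t: 17.9
tool_pos: [0.6421, -0.01, 0.1107]
orientation: [-3.138, -0.0, -0.017]
contact_force: [-0.7, -1.3, 2.3]
opening: -0.002
```

Request:
servo_tool:
  plan: [0,0,0.2,0,0,0,0,0]

```text
t: 18.15
tool_pos: [0.6421, -0.0101, 0.1085]
orientation: [-3.138, -0.0, -0.017]
contact_force: [-0.2, -0.4, 2.5]
opening: -0.0
```

Request:
servo_tool:
  plan: [0,0,0.2,0,0,0,0,0]

```text
t: 18.4
tool_pos: [0.642, -0.01, 0.1063]
orientation: [-3.138, -0.0, -0.017]
contact_force: [0.7, -1.0, 3.1]
opening: 0.003
```

Contact came at about z = 0.111, as expected, and the head is moving with me. Continuing in steps.

Request:
servo_tool:
  plan: [0,0,0.3,0,0,0,0.3,0,0,0,0.3,0,0,0,0.2,0,0,0,0,0]

```text
t: 19.02
tool_pos: [0.6419, -0.01, 0.0951]
orientation: [-3.138, 0.0, -0.017]
contact_force: [1.3, -0.5, 2.4]
opening: -0.006
```

Request:
servo_tool:
  plan: [0,0,0.15,0,0,0,0,0]

```text
t: 19.27
tool_pos: [0.6418, -0.01, 0.0938]
orientation: [-3.138, 0.0, -0.017]
contact_force: [1.6, 0.3, 3.2]
opening: 0.001
```

Request:
servo_tool:
  plan: [0,0,0.15,0,0,0,0,0]

```text
t: 19.52
tool_pos: [0.6419, -0.01, 0.0924]
orientation: [-3.138, 0.0, -0.017]
contact_force: [-0.4, -1.2, 3.5]
opening: -0.002
```

Request:
servo_tool:
  plan: [0,0,0.15,0,0,0,0,0]

```text
t: 19.77
tool_pos: [0.6419, -0.01, 0.0909]
orientation: [-3.138, 0.0, -0.017]
contact_force: [-0.3, -0.9, 2.2]
opening: 0.001
```

Request:
servo_tool:
  plan: [0,0,0.15,0,0,0,0,0]

```text
t: 20.02
tool_pos: [0.6419, -0.0099, 0.0895]
orientation: [-3.138, -0.0, -0.017]
contact_force: [0.6, -0.7, 3.3]
opening: 0.0
```

Request:
servo_tool:
  plan: [0,0,0.15,0,0,0,0,0]

```text
t: 20.27
tool_pos: [0.6419, -0.01, 0.0881]
orientation: [-3.138, -0.0, -0.017]
contact_force: [-0.5, 0.1, 4.1]
opening: 0.001
```

Request:
servo_tool:
  plan: [0,0,0.15,0,0,0,0,0]

```text
t: 20.52
tool_pos: [0.6419, -0.01, 0.0866]
orientation: [-3.138, -0.0, -0.017]
contact_force: [-0.4, -1.0, 4.2]
opening: -0.001
```

Request:
servo_tool:
  plan: [0,0,0.15,0,0,0,0,0,0,0,0,0]

```text
t: 20.9
tool_pos: [0.6419, -0.01, 0.0852]
orientation: [-3.138, -0.0, -0.017]
contact_force: [-0.6, -1.7, 5.8]
opening: 0.003
```

Run:
```python
from h import *
s=state();print(s['tool_pos'],s['contact_force'],s['t'])
```

```text
[ 0.64192668 -0.00995623  0.08515221] [-0.62483511 -1.72814869  5.77473821] 20.9
```

Request:
servo_tool:
  plan: [0,0,0.11,0,0,0,0,0,0,0,0,0]

```text
t: 21.28
tool_pos: [0.6419, -0.01, 0.0841]
orientation: [-3.138, -0.0, -0.017]
contact_force: [-0.7, -1.6, 5.3]
opening: 0.0
```

Request:
servo_tool:
  plan: [0,0,-0.3,0,0,0,-1,0,0,0,-3,0,0,0,-3,0,0,0,-3,0,0,0,-3,0,-4,0,-1,0,-5,0,0,0,-5,0,0,0,-2,0,0,0,0,0,0,0]

```text
t: 22.65
tool_pos: [0.4808, -0.0077, 0.2276]
orientation: [-3.138, -0.0, -0.017]
contact_force: [0.9, 0.6, 0.8]
opening: 0.0
```

Run:
```python
from h import *
s=state();print(s['tool_pos'],s['contact_force'],s['t'])
for n,(u0,v0,w,h) in {'side':(330,205,80,75),'top':(295,155,90,110)}.items():
    f=n+'9.png';snap(n,f)
    im=cv2.imread('pics/'+f)[v0:v0+h,u0:u0+w]; k=min(800//w,600//h)
    cv2.imwrite('pics/z_'+f,cv2.resize(im,None,fx=k,fy=k,interpolation=cv2.INTER_CUBIC));print(f,k)
```

```text
[ 0.48082172 -0.0076646   0.22758956] [0.90791246 0.56928671 0.77696623] 22.65
side9.png 8
top9.png 5
```

View pics/z_side9.png

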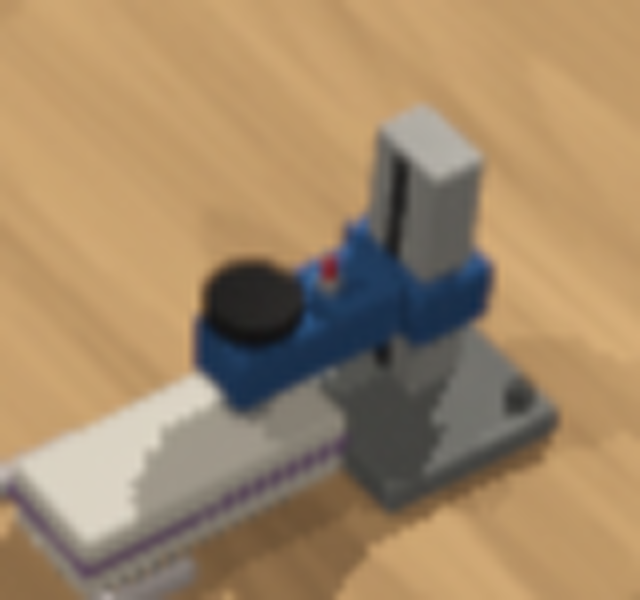

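View pics/z_top9.png

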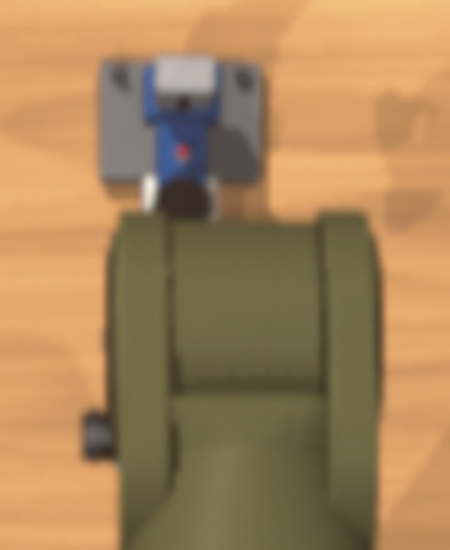

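Run:
```python
from h import *
def feats(f):
    s=load(f);c=s['color'].astype(int)[205:300,330:410]
    m=(c.max(2)<55); n,l,st,ce=cv2.connectedComponentsWithStats(m.astype(np.uint8))
    i=1+np.argmax(st[1:,4]); pad=ce[i]+[330,205]
    r=c[...,0]-np.maximum(c[...,1],c[...,2]); w=np.where((r>25)&(c[...,2]>0.75*c[...,1]),r,0).astype(float)
    w[:, :20]=0; w[60:]=0
    v,u=np.mgrid[205:300,330:410]; red=[(w*u).sum()/w.sum(),(w*v).sum()/w.sum()]
    rr=np.argwhere(w>0); return s,pad,st[i],np.array(red),rr.min(0),rr.max(0),(w>0).sum()
for f in('side0.png','side8.png','side9.png'):
    s,p,st,r,a,b,n=feats(f);print(f,p.round(2),st,r.round(2),(r-p).round(2),a,b,n)
S=load('side9.png')
for z in(.111,.106,.084,.080): print(z,proj(S,[[.6415,-.009,z-.004]]).round(2))
print('pin px/mm',(proj(S,[[.67,-.009,.09]])-proj(S,[[.67,-.009,.08]]))/10)
```

```text
side0.png [361.52 235.37] [ 26  26  12  10 105] [379.51 236.02] [17.99  0.65] [13 23] [50 69] 25
side8.png [367.4  209.36] [ 29   0  21  15 141] [376.04 234.72] [ 8.64 25.35] [ 9 21] [50 69] 36
side9.png [361.34 243.09] [26 33 12 11 96] [378.78 237.92] [17.44 -5.17] [13 21] [50 69] 32
0.111 [[361.73 234.69]]
0.106 [[361.64 236.04]]
0.084 [[361.25 241.9 ]]
0.08 [[361.18 242.95]]
pin px/mm [[ 0.02220174 -0.26433533]]
```

Run:
```python
from h import *
def g(f): return load(f)['color'].astype(float)
def red(f):
    c=g(f)[225:245,366:378]; w=np.clip(c[...,0]-c[...,1:].max(2)-15,0,None); v,u=np.mgrid[225:245,366:378]
    # print red column profile
    return [(w*u).sum()/w.sum(),(w*v).sum()/w.sum(),w.sum()]
def pad(f):
    c=g(f)[222:256,350:373].max(2); w=np.clip(75-c,0,40); v,u=np.mgrid[222:256,350:373]; 
    n,l,st,ce=cv2.connectedComponentsWithStats((w>0).astype(np.uint8)); i=1+np.argmax(st[1:,4]); w=w*(l==i)
    return [(w*u).sum()/w.sum(),(w*v).sum()/w.sum(),w.sum(),st[i].tolist()]
for f in('side0.png','side3.png','side4.png','side9.png'): print(f,np.round(red(f),2),pad(f))
a=g('side0.png');b=g('side9.png')
up=lambda i:cv2.resize(i.astype(np.float32),None,fx=8,fy=8,interpolation=cv2.INTER_CUBIC)
for nm,(u,v,w,h) in {'pad':(354,228,15,13),'padhead':(354,228,12,20),'pin':(368,228,7,7)}.items():
    t=up(a[v:v+h,u:u+w]); r=up(b[v-6:v+h+14,u-3:u+w+3]); m=cv2.matchTemplate(r,t,cv2.TM_CCOEFF_NORMED); _,s,_,l=cv2.minMaxLoc(m); print(nm,s,l[0]/8-3,l[1]/8-6)
for f in('side0.png','side9.png'): print(g(f)[226:246,369:375].astype(int)[:,:,0]-g(f)[226:246,369:375].astype(int)[:,:,1])
```

```text
side0.png [369.12 227.47 797.  ] [np.float64(361.4644976918004), np.float64(235.9582325785887), np.float64(4549.0), [5, 8, 18, 19, 213]]
side3.png [369.2  227.55 938.  ] [np.float64(361.48087236324636), np.float64(235.71219163389347), np.float64(2797.0), [6, 9, 12, 10, 105]]
side4.png [369.2  227.55 932.  ] [np.float64(361.4789944903581), np.float64(235.67940771349862), np.float64(2904.0), [6, 9, 12, 10, 105]]
side9.png [ 369.97  230.58 2663.  ] [np.float64(361.1406120760959), np.float64(243.19988971601876), np.float64(3627.0), [5, 16, 13, 12, 117]]
pad 0.9920815825462341 -0.25 7.75
padhead 0.9707688093185425 -0.25 7.625
pin 0.8268120884895325 -0.75 7.75
[[ 37  37  36  35  20 -10]
 [ 36  37  36  34   9 -21]
 [ 35  34  22  15 -16 -28]
 [ 22  11  -4 -15 -35 -30]
 [ -8 -10  35  12 -31 -39]
 [-27   4  76  66 -13 -41]
 [-29  -1  38  39 -15 -39]
 [-31 -10   7  -2 -28 -40]
 [-32 -20 -15 -28 -36 -38]
 [-34 -34 -34 -37 -37 -36]
 [-35 -38 -38 -37 -33 -30]
 [-36 -36 -34 -30 -27 -24]
 [-32 -31 -26 -23 -21 -22]
 [-25 -24 -21 -22 -21 -23]
 [-22 -21 -22 -22 -23 -20]
 [-23 -21 -21 -20 -21 -19]
 [-21 -22 -20 -18 -14  -9]
 [-21 -19 -15  -7  -2  -1]
 [-12  -7   0   0   1   1]
 [ -1   0   1   1   1   0]]
[[ 39  38  38  38  37  37]
 [ 39  38  39  39  38  38]
 [ 38  38  39  38  38  38]
 [ 39  38  39  39  39  38]
 [ 38  38  39  38  39  39]
 [ 38  38  39  37  38  36]
 [ 39  38  38  36  25  19]
 [ 38  38  38  33   6 -12]
 [ 38  39  39  30  -1 -28]
 [ 38  38  37  19 -16 -30]
 [ 36  28  29  -5 -32 -30]
 [ 17  51  60   1 -28 -29]
 [-18  56  77   1 -25 -28]
 [-22  47  63  -1 -23 -27]
 [-18  13  16  -5 -20 -24]
 [-21  -9  -5 -15 -22 -25]
 [-26 -23 -21 -25 -28 -28]
 [-23 -25 -28 -29 -28 -26]
 [-27 -26 -26 -26 -26 -24]
 [-32 -28 -25 -22 -22 -22]]
```

Run:
```python
from h import *
for f in('side0.png','side4.png','side9.png'):
    c=load(f)['color'].astype(float)[224:246,366:378]; w=np.clip((c[...,0]-c[...,1])-1.0*np.clip(c[...,1]-c[...,2],0,None)-8,0,None)
    v,u=np.mgrid[224:246,366:378]; print(f,(w*u).sum()/w.sum(),(w*v).sum()/w.sum(),w.sum()); print(w.astype(int)[3:18,2:9])
    print(c[3:20,4:7].astype(int).tolist())
```

```text
side0.png 371.45258620689657 230.875 232.0
[[ 0  0  0  0  0  1  0]
 [ 0  0  0  1  4  0  0]
 [ 0  0  3  0  0  0  0]
 [ 2  0  0 27  4  0  0]
 [ 0  0  0 68 58  0  0]
 [ 0  0  0 28 31  0  0]
 [ 0  0  0  0  0  0  0]
 [ 0  0  0  0  0  0  0]
 [ 0  0  0  0  0  0  0]
 [ 0  0  0  0  0  0  0]
 [ 0  0  0  0  0  0  0]
 [ 0  0  0  0  0  0  0]
 [ 0  0  0  0  0  0  0]
 [ 0  0  0  0  0  0  0]
 [ 0  0  0  0  0  0  0]]
[[[169, 132, 89], [166, 130, 91], [163, 129, 93]], [[163, 129, 94], [138, 116, 103], [129, 114, 111]], [[118, 107, 114], [92, 96, 124], [81, 96, 128]], [[77, 87, 119], [112, 77, 108], [94, 82, 118]], [[97, 93, 111], [143, 67, 77], [140, 74, 90]], [[95, 96, 107], [130, 92, 90], [120, 81, 84]], [[69, 79, 93], [92, 85, 89], [82, 84, 101]], [[42, 62, 90], [51, 66, 89], [51, 79, 116]], [[42, 76, 117], [42, 76, 117], [43, 80, 123]], [[43, 81, 125], [42, 80, 125], [42, 79, 122]], [[42, 78, 120], [38, 72, 112], [34, 64, 101]], [[33, 64, 100], [29, 55, 87], [28, 51, 80]], [[27, 51, 80], [26, 47, 75], [25, 47, 73]], [[25, 46, 74], [24, 46, 73], [24, 46, 73]], [[24, 45, 72], [24, 45, 72], [25, 45, 
[... 1891 characters left out ...]
191, 152, 105]], [[185, 147, 100], [184, 145, 100], [187, 149, 102]], [[188, 150, 102], [185, 146, 100], [183, 146, 99]], [[191, 153, 105], [188, 150, 103], [180, 144, 101]], [[192, 154, 105], [189, 151, 104], [165, 132, 97]], [[194, 155, 106], [190, 151, 105], [156, 126, 96]], [[193, 155, 109], [187, 150, 108], [140, 121, 111]], [[162, 134, 111], [142, 113, 113], [95, 100, 129]], [[139, 88, 90], [124, 64, 78], [78, 77, 114]], [[114, 58, 76], [113, 36, 48], [64, 63, 93]], [[110, 63, 75], [109, 46, 48], [67, 68, 86]], [[102, 89, 90], [103, 87, 85], [64, 69, 81]], [[70, 79, 94], [74, 79, 88], [45, 60, 81]], [[40, 63, 92], [45, 66, 94], [34, 59, 90]], [[29, 54, 85], [32, 60, 92], [32, 61, 93]]]
```

The pin's top edge fell about 1.5 px less than the pad and collar did, which is about 6 mm of foot travel. That agrees with the pad height of 0.084 m. One last look at the whole scene.

View pics/side9.png

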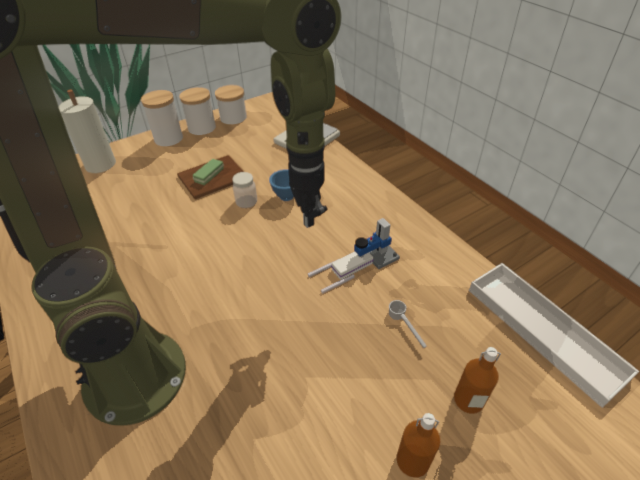

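Run:
```python
from h import *
for n in('side','top'):
    a=load(n+'0.png')['color'].astype(float);b=load(n+'9.png')['color'].astype(float)
    B={'side':{'bA':(455,345,45,70),'bB':(395,412,48,66),'mortar':(265,168,40,36),'jar':(230,170,28,40),'spare':(178,155,70,42)},'top':{'bA':(465,192,40,35),'bB':(475,253,45,35),'mortar':(186,186,42,42),'jar':(172,232,32,32),'spare':(105,228,60,70)}}[n]
    for k,(u,v,w,h) in B.items(): 
        m=cv2.matchTemplate(b[v-4:v+h+4,u-4:u+w+4].astype(np.float32),a[v:v+h,u:u+w].astype(np.float32),cv2.TM_CCOEFF_NORMED);_,s,_,l=cv2.minMaxLoc(m);print(n,k,round(s,3),(l[0]-4,l[1]-4))
```

```text
side bA 0.993 (0, 0)
side bB 1.0 (0, 0)
side mortar 0.507 (0, 0)
side jar 0.992 (0, 0)
side spare 1.0 (0, 0)
top bA 0.988 (0, 0)
top bB 1.0 (0, 0)
top mortar 0.999 (0, 0)
top jar 0.994 (0, 0)
top spare 1.0 (0, 0)
```

The picture shows the scoop standing at (398,310), the loaf home at (352,262) and the gripper in the air at (310,220), touching nothing. None of the bystanders has shifted.

```bash
python3 -c "
from workcell import finish_job; print(finish_job())"
```

```text
the job is handed in; nothing more can be done
None
```

I did all three steps in order and handed the job in at about 22.7 s, with the gripper clear of everything. `finish_job` gives no verdict, so the checks below are my own.

- **Scoop:** I pulled it out by its handle, and it stands flat with the cup at about (0.61, -0.20). That is about 0.19 m from the gauge foot's axis and at least 0.11 m from the gauge's base.
- **Loaf:** I slid it along until it stopped against the base. Travel stalled and the push force rose to 10.6 N, and the picture shows it flush.
- **Gauge head:** I pressed the pad down to z = 0.0841 m, so `gauge_head` is about 0.038 and the foot's spring is taken up by about 5.9 mm.
- **Spring travel, cross-check:** The side camera is coarse here, at about 4 mm per pixel. The red pin's top edge suggests a rise of about 5.7 mm. The pad's drop reads about 29 mm against 27 mm from the arm, and the pin's centroid alone reads lower, at about 3 mm. I trusted the arm's measured pad height.
- **Bystanders:** None moved. All five matched the first pictures with no shift. In the last side view the gripper partly hid the mortar, but the top view shows it clearly in place.

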